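# Stow the airstone and bring its pot to the front

## Task

Pick the black airstone out of the open grey storage box, leaving the other small parts in the box, and set it in the red pot on the round wooden carousel. Only once it is in the pot, turn the carousel until the red pot faces front, lined up with the orange pointer on the carousel's stand, and finish while still holding the carousel firmly by its steel peg so that it stays put. Leave the jar, the shrimp cave and the tweezer on the step where they are.

Things in the scene. Friction and masses are not known exactly. Their poses are not given: they have to be found in the camera images.
- airstone: Black airstone, an upright cylinder 24 mm in diameter and 45 mm tall with a thin clear nipple (6 mm diameter, 12 mm tall) on top; about 30 g. It stands loose on the inner floor of the grey box, with neighbours whose sides are at least 30 mm away from its side. Origin: centre of its underside, z up.
- stone_mid (a point): Point on the airstone's axis, 22.5 mm above its underside.
- box: Grey plastic storage box, fixed, 220 mm (its x) by 280 mm (its y) outside, 60 mm high, walls and floor 5 mm. Its flip-top lid stands open on the +y side, laid far back, sloping outward and up to 0.17 m above the step. Origin: centre of the underside. Five small parts stand on its floor, one near the middle, four about 45 mm (x) and 60 mm (y) from it.
- carousel: Round wooden plate, 236 mm diameter, top face 24 mm above the step. Turns without limit either way about its vertical axis with slight friction. Fixed on it: a red open pot, across from it a steel peg, between them two amber jars (60 mm diameter, tops 96 mm above the step, 80 mm from the axis). Origin: on the axis, 12 mm above the step; -x points to the pot, +x to the peg.
- pot_in (a point): Centre of the inner floor of the red pot, 28 mm above the step and 75 mm from the carousel's axis. Pot: outer diameter 66 mm at the foot and 72 mm at the rim, wall 3 mm, rim 31 mm above this point (59 mm above the step).
- peg_top (a point): Centre of the top of the upright round steel peg by which the carousel is turned and held: 20 mm in diameter, 85 mm from the carousel's axis, top 115 mm above the step; nothing within 70 mm beside it above its foot.
- front_mark (a point): Front: the point at which pot_in must arrive, 75 mm from the carousel's axis in the direction of the orange pointer (a 34 mm wide flat tab with a pointed tip that sticks out under the plate's edge, fixed to the stand). It does not turn with the plate.
- suction_cup: Blue suction cup, 36 mm diameter, 26 mm tall, loose in the box. Origin: underside.
- filter_ring: White ceramic ring, 30 mm diameter, 28 mm tall, loose in the box. Origin: underside.
- brass_valve: Small brass valve with red tap, 22 mm diameter, 38 mm tall, loose in the box. Origin: underside.
- feed_tub: Small green tub with white lid, 34 mm diameter, 30 mm tall, loose in the box. Origin: underside.
- specimen_jar: Round glass specimen jar, 80 mm diameter, 110 mm tall, loose on the step; leave alone. Origin: underside.
- shrimp_cave: Brown ceramic shrimp cave, arched, 90 by 104 mm, 60 mm tall, loose on the step; leave alone. Origin: underside.
- tweezer: Stainless planting tweezer, 250 mm long along its x, 8 mm tall, loose on the step; leave alone. Origin: underside.

How it is judged:
By the outcome, as a careful person would: the job done as asked, in the order asked, and still so for the second after the job is handed in, while the arm keeps its last pose, push and grip.
It also fails if it takes over 61 s, if anything falls off the work surface, if the arm or the gripper's body presses on something with over 40 N, if the wrist force passes 120 N, or if a joint passes its speed limit or range.

## Robot

A 7-joint arm with a two-finger parallel gripper is mounted at the origin on the work surface. World frame = base frame: x ahead of the robot, y to its left, z up, the work surface at z = 0. Lengths are in m, angles in rad, forces in N, time in s.
With the tool pointing down it reaches from about 0.35 to 0.9 m from the base axis. Payload 8.1 kg.
Tool frame: the origin (TCP) lies on the centre line of the jaws, within the pads' length; the fingertips stand 8 mm ahead of it and the grasp point (between the pads) lies 11 mm behind it; z points along the fingers, y is the line along which they close (so a half turn about z gives the same grasp; the last joint's range is limited). The gripper opens to 92 mm and grips with 3 to 60 N. Pads are 19 mm wide; open, the fingers measure 130 mm over their backs; the gripper's body (75 mm by 190 mm) begins 47 mm behind the grasp point.
Start: joints at [-1.307, 0.434, 0.025, 1.573, -0.012, 1.134, -0.075], TCP at [0.224, 0.583, 0.235] pointing down, gripper open.
Joint ranges: [-2.62, 2.62], [-0.44, 2.09], [-1.27, 1.32], [0.08, 2.57], [-1.32, 4.46], [0.12, 2], [-2.74, 2.74]. Speed limits (rad/s): [2.22, 2.22, 3.01, 3.01, 3.14, 3.14, 3.14].

## Interface

Orientations are given as a unit quaternion [x, y, z, w].
In Python, from workcell import env, eoat, grab_frame gives the robot as it stands (env), with the cameras as plain functions and the gripper (eoat). Calls block until the motion is done:
- env.movep(position, orientation): joint-space move of the TCP to a pose.
- env.move_linear(position, rot=None, rate=0.15): straight line of the TCP; rot=None keeps the orientation; rate is the mean speed in m/s.
- env.move_j(angles): joint-space move.
- eoat.release() and eoat.grab(force=None): open the fingers fully, or close them until they stop; force is the grip in N (None keeps the last).
- env.wait(seconds).
- env.ik(position, orientation): joint angles nearest the present ones, or None.
- grab_frame(name): name is "scene" or "top" or "wrist"; returns a dict with "img" (400x640x3 uint8, blue, green, red), "fx", "fy", "cx", "cy" (pixels), "world_from_camera" (4x4, takes a point from camera to world coordinates). Camera axes: x right, y up, looking along -z (the intrinsics and any distortion apply to the point x, -y, -z); pixel columns grow to the right and rows downward; lengths in m; the calibration is good to about 2 mm. A picture is of the moment at which its call begins. There is no depth.
A pose or a line that the arm cannot do raises env.Unreachable and nothing moves.
- env.close_job(): hands the job in; it is judged then, once.
Readings, each from a call of its own:
- env.current_clock(): time.
- env.current_joint_positions(): joint angles.
- env.current_dq(): joint speeds.
- env.current_joint_torque(): joint torques, N m.
- env.current_eef_pos(): TCP position.
- env.current_eef_rot(): TCP orientation.
- env.current_force(): force on the tool from outside, world axes, zero at the start.
- env.current_torque(): the same for the moment, N m.
- env.current_grip_width(): finger opening in m.
- env.current_grip_force(): force on a finger pad.
Only numpy, scipy, OpenCV 4.12 (cv2) and the standard library are available. Lean on these libraries where they do the work, as an engineer would, in place of code of your own. Each camera call takes 0.05 s, during which the arm holds its last target. There are 200 camera calls.

## Working session

There is one attempt and no reset: what is moved stays moved. The work goes in short steps, each a Python script; the robot and the scene stay as the last script left them, time stands still between calls to the robot, and variables do not carry over. Pictures are saved under pics/ and viewed, at most 10 in all, crops included, and the job is handed in when it is done.

```bash
ls; mkdir -p pics
python3 - <<'E'
from workcell import env, eoat, grab_frame
import cv2,numpy as np
for n in("scene","top","wrist"):
    f=grab_frame(n); cv2.imwrite(f"pics/{n}0.png",f["img"]); print(n,[round(f[k],1) for k in("fx","fy","cx","cy")],[k for k in f],np.round(f["world_from_camera"],3).tolist())
print(env.current_clock(),env.current_eef_rot())
E
```

```text
pics
workcell.py
scene [443.4, 443.4, 313.2, 197.9] ['img', 'fx', 'fy', 'cx', 'cy', 'world_from_camera'] [[-0.336, -0.661, 0.671, 1.389], [0.942, -0.232, 0.243, 0.208], [-0.006, 0.714, 0.7, 0.903], [0.0, 0.0, 0.0, 1.0]]
top [415.8, 415.8, 323.2, 197.5] ['img', 'fx', 'fy', 'cx', 'cy', 'world_from_camera'] [[0.012, 0.988, -0.154, 0.463], [-1.0, 0.014, 0.015, -0.041], [0.017, 0.153, 0.988, 1.166], [0.0, 0.0, 0.0, 1.0]]
wrist [304.7, 304.7, 315.6, 198.1] ['img', 'fx', 'fy', 'cx', 'cy', 'world_from_camera'] [[0.358, -0.892, -0.276, 0.149], [0.934, 0.342, 0.107, 0.612], [-0.001, -0.296, 0.955, 0.384], [0.0, 0.0, 0.0, 1.0]]
0.15 [ 1.82419234e-01  9.83220673e-01 -5.74104687e-04 -3.63589278e-05]
```

View pics/top0.png

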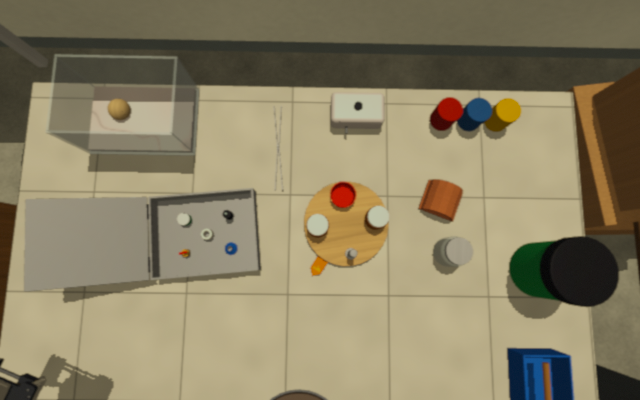

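View pics/scene0.png

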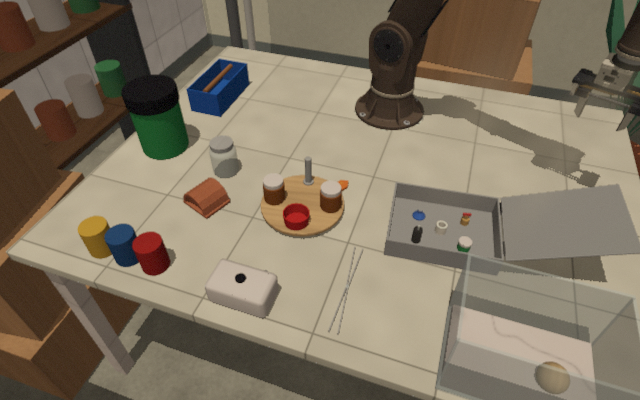

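The top view shows the airstone at (228,214), pot (343,195), peg (352,254), orange pointer (318,267) and plate centre about (346,223). The lid is on the image left (+y). The scene view agrees. I'll get rough positions from these, then move in for wrist views.

```bash
cat > h.py <<'E'
from workcell import env, eoat, grab_frame
import cv2,numpy as np
from scipy.spatial.transform import Rotation as R
def ray(f,u,v):
    T=f["world_from_camera"]; d=np.array([(u-f["cx"])/f["fx"],-(v-f["cy"])/f["fy"],-1.])
    return T[:3,3],T[:3,:3]@d
def onz(f,u,v,z):
    o,d=ray(f,u,v); return o+d*(z-o[2])/d[2]
def proj(f,p):
    T=f["world_from_camera"]; c=T[:3,:3].T@(np.asarray(p,float)-T[:3,3])
    return np.array([f["cx"]+f["fx"]*c[0]/-c[2], f["cy"]-f["fy"]*c[1]/-c[2]])
def tri(rays):
    A=np.zeros((3,3));b=np.zeros(3)
    for o,d in rays:
        d=d/np.linalg.norm(d);M=np.eye(3)-np.outer(d,d);A+=M;b+=M@o
    return np.linalg.solve(A,b)
def down(yaw): # tool y axis at world angle yaw (closing line), z down
    y=np.array([np.cos(yaw),np.sin(yaw),0]);z=np.array([0,0,-1.]);x=np.cross(y,z)
    return R.from_matrix(np.c_[x,y,z]).as_quat()
def blobs(img,lo,hi,amin=20):
    m=cv2.inRange(cv2.cvtColor(img,cv2.COLOR_BGR2HSV),lo,hi)
    n,l,s,c=cv2.connectedComponentsWithStats(m)
    return [(int(s[i,4]),c[i],s[i,:4],l==i) for i in range(1,n) if s[i,4]>=amin]
E
python3 - <<'E'
from h import *
class F(dict):pass
f=grab_frame("top");g=grab_frame("scene")
print("stone",onz(f,228,214,.05),"tri",tri([ray(f,228,214),ray(g,418,229)]))
print("plate",onz(f,346,223,.024),"pot",onz(f,343,195,.05),"peg",onz(f,352,252,.115),"peg tri",tri([ray(f,352,252),ray(g,308,157)]),"ptr",onz(f,318,267,.006))
for p in [(150,195),(254,190),(259,271),(152,279)]: print("box",onz(f,*p,.06))
E
```

```text
stone [0.58748327 0.19763837 0.05      ] tri [0.58745868 0.20068838 0.04649091]
plate [ 0.56980184 -0.12196601  0.024     ] pot [ 0.64363972 -0.11172532  0.05      ] peg [ 0.48847702 -0.13085309  0.115     ] peg tri [ 0.48873688 -0.13171412  0.11884648] ptr [ 0.44910873 -0.0464865   0.006     ]
box [0.63468857 0.40583037 0.06      ]
box [0.6522533  0.12877914 0.06      ]
box [0.43767818 0.10780429 0.06      ]
box [0.41414131 0.38412324 0.06      ]
```

Run:
```python
from h import *
for s in (0,np.pi): print(s,np.round(env.ik([.587,.199,.22],down(np.radians(94)+s)),2))
q=env.ik([.587,.199,.22],down(np.radians(94))); q2=env.ik([.587,.199,.22],down(np.radians(-86)))
best=min([x for x in(q,q2) if x is not None],key=lambda x:abs(x[6])); env.move_j(best)
f=grab_frame("wrist"); cv2.imwrite("pics/w1.png",f["img"]);import pickle;pickle.dump(f,open("w1.pkl","wb"))
print(env.current_clock(),env.current_eef_pos(),proj(f,[.587,.199,.05]))
```

```text
0 [-0.51  0.44  0.15  1.61 -0.07  1.1   1.29]
3.141592653589793 [-0.89  0.5   0.71  1.65 -0.36  1.13 -1.58]
2.2167 [0.58653039 0.20048127 0.21998783] [314.07429532 182.13925864]
```

View pics/w1.png

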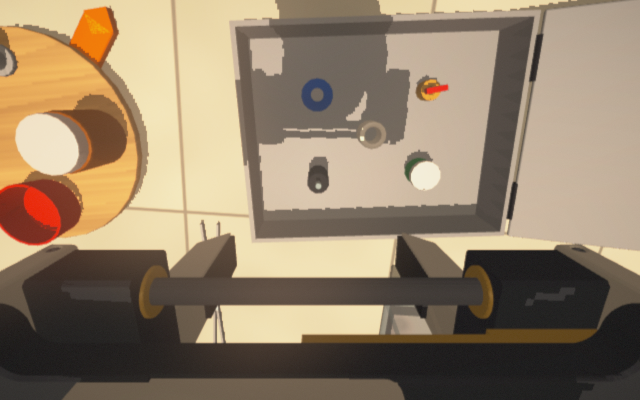

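The stone is at about (318,178), with its nipple toward the bottom at (318,186). The neighbours are clear of the line along the box's y. Next: a dark-blob measurement of the stone, and the box yaw from its rim edge.

Run:
```python
from h import *
import pickle;f=pickle.load(open("w1.pkl","rb"))
im=f["img"][150:205,290:350]; m=(im.max(2)<62).astype(np.uint8)
n,l,s,c=cv2.connectedComponentsWithStats(m)
for i in range(1,n):
    if s[i,4]>20: print(s[i],c[i]+[290,150])
c0=f["world_from_camera"][:3,3]
for p in([.587,.199,.005],[.587,.199,.0275],[.587,.199,.05],[.587,.199,.062]):print(p,proj(f,p))
for a,b in(((255,241),(505,234)),((231,22),(541,12)),((231,22),(255,241))):
    d=onz(f,*b,.06)-onz(f,*a,.06);print(onz(f,*a,.06),onz(f,*b,.06),np.degrees(np.arctan2(d[1],d[0])))
cv2.imwrite("pics/c1.png",cv2.resize(im,None,fx=10,fy=10,interpolation=0))
```

```text
[0.587, 0.199, 0.005] [314.21004955 173.11594138]
[0.587, 0.199, 0.0275] [314.14632366 177.35167632]
[0.587, 0.199, 0.05] [314.07429532 182.13925864]
[0.587, 0.199, 0.062] [314.03190503 184.9568576 ]
[0.65658517 0.13796655 0.06      ] [0.62831341 0.41386661 0.06      ] 95.85073551777657
[0.44109867 0.11342856 0.06      ] [0.41301639 0.39086388 0.06      ] 95.77985008405517
[0.44109867 0.11342856 0.06      ] [0.65658517 0.13796655 0.06      ] 6.49643345502315
```

View pics/c1.png

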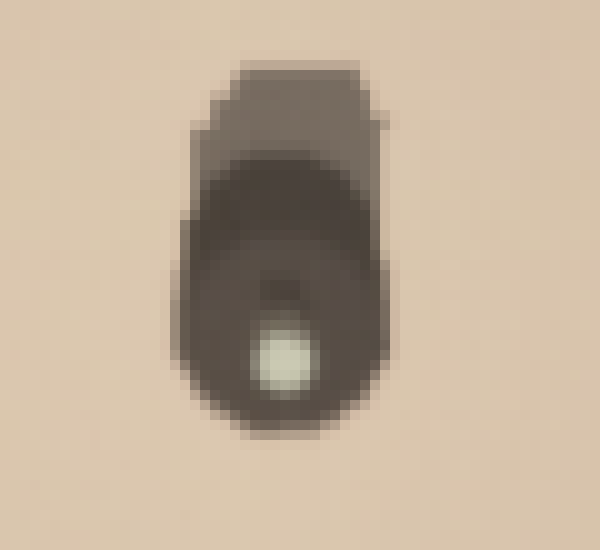

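The crop shows the top disc at about (318.0,182.9) and the nipple tip at (318.0,185.6), both in full-image pixels. The box yaw is about 6°. I'll grasp the top 13 mm of the stone, so the fingertips stay above the pot rim on release.

Run:
```python
from h import *
import pickle;f=pickle.load(open("w1.pkl","rb"))
a=onz(f,318,182.9,.05);b=onz(f,318,185.6,.062);p=(a+b)/2;print(a,b)
q=down(np.radians(96)); x,y=p[:2]
env.move_linear([x,y,.13],q,rate=.15)
env.move_linear([x,y,.045],rate=.08); print(env.current_eef_pos(),env.current_force())
eoat.grab(12); print(env.current_grip_width(),env.current_grip_force(),env.current_force())
env.move_linear([x,y,.16],rate=.12); print(env.current_grip_width(),env.current_grip_force())
pr=[.56,-.05,.30]
env.movep([.50,.02,.30],q)
f=grab_frame("wrist"); cv2.imwrite("pics/w2.png",f["img"]);pickle.dump(f,open("w2.pkl","wb"))
print(env.current_clock(),env.current_joint_positions())
for n,z in(("plate",[.570,-.122,.024]),("pot",[.644,-.112,.059]),("peg",[.488,-.131,.115]),("ptr",[.449,-.046,.005])):print(n,proj(f,z))
```

```text
[0.58754198 0.20330299 0.05      ] [0.58739554 0.20318842 0.062     ]
[0.5879049  0.20342604 0.04556463] [ 0.09830085 -0.86480896  0.30915211]
0.023014308648936537 11.998836547136307 [ 0.31934059 -0.78777432 -0.28362331]
0.02306534552335357 11.998651027679443
7.375 [-0.30651593  0.17697618  0.18627222  1.78124541 -0.03547801  1.18823025
  1.56799784]
plate [212.97794861 200.34301845]
pot [211.73178678 257.62870608]
peg [178.77426476 153.77043673]
ptr [271.94341231 120.70602824]
```

View pics/w2.png

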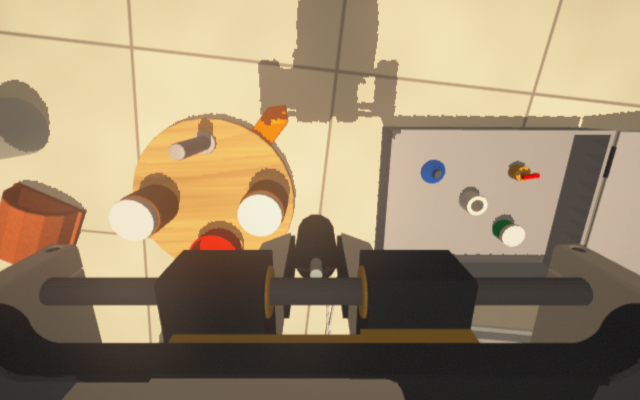

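The stone is held. The pot is hidden by the gripper at (215,240), so I'll move further out (+x) to see the whole carousel.

Run:
```python
from h import *
import pickle
env.movep([.70,-.12,.28],down(np.radians(96)))
f=grab_frame("wrist"); cv2.imwrite("pics/w3.png",f["img"]);pickle.dump(f,open("w3.pkl","wb"))
print(env.current_clock(),env.current_joint_positions(),env.current_grip_width())
for n,z in(("plate",[.570,-.122,.024]),("pot",[.644,-.112,.059]),("peg",[.488,-.131,.115]),("ptr",[.449,-.046,.005])):print(n,proj(f,z))
print([(a,c,s) for a,c,s,_ in blobs(f["img"],(0,150,90),(4,255,255),100)],"\n",[(a,c,s) for a,c,s,_ in blobs(f["img"],(5,200,150),(14,255,255),60)])
```

```text
8.3917 [-0.09226094  0.56067975  0.32237006  1.28392544 -0.17588064  1.32436464
  1.90412493] 0.023398804146020632
plate [323.54778041  62.29898751]
pot [325.57950497 126.7144076 ]
peg [326.8274827  -55.69668903]
ptr [398.98066126 -39.18314168]
[(444, array([327.64864865, 137.00900901]), array([308, 127,  40,  19], dtype=int32)), (129, array([ 91.0620155 , 273.14728682]), array([ 83, 267,  19,  11], dtype=int32))] 
 []
```

View pics/w3.png

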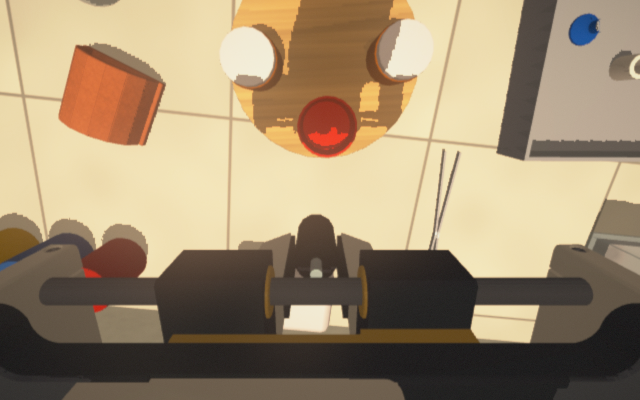

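The pot rim circle is centred at about (327.5,126) and the jar tops are at (248,58) and (405,48). I'll compute the carousel geometry from this and the previous view.

Run:
```python
from h import *
import pickle
f=pickle.load(open("w3.pkl","rb"));g=pickle.load(open("w2.pkl","rb"))
def hull(f,lo,hi,win,lo2=None,hi2=None):
    x0,y0,x1,y1=win; h=cv2.cvtColor(f["img"][y0:y1,x0:x1],cv2.COLOR_BGR2HSV)
    m=cv2.inRange(h,lo,hi)
    if lo2: m|=cv2.inRange(h,lo2,hi2)
    m=cv2.morphologyEx(m,cv2.MORPH_OPEN,np.ones((3,3)))
    c=max(cv2.findContours(m,0,2)[0],key=cv2.contourArea); return c+np.array([x0,y0])
c=hull(f,(0,170,40),(4,255,255),(280,80,375,175),(172,170,40),(180,255,255))
e=cv2.fitEllipse(cv2.convexHull(c));print("pot",e); pot=onz(f,*e[0],.059);print(pot)
for F,w in((f,(215,15,290,95)),(f,(370,10,440,85)),(g,(100,185,172,250)),(g,(228,180,290,245))):
    c=hull(F,(0,0,165),(180,45,255),w);e=cv2.fitEllipse(cv2.convexHull(c));print("jar",np.round(e[0]+e[1],1),onz(F,*e[0],.096))
c=hull(g,(0,0,120),(180,40,255),(160,130,200,170));print("peg?",cv2.boundingRect(c))
peg=onz(g,178.5,152.5,.115);print(peg)
c=hull(g,(4,200,90),(15,255,255),(245,95,300,150));ap=cv2.approxPolyDP(c,2,True)[:,0]
print("ptr",[(p.tolist(),onz(g,*p.astype(float),.005)[:2].round(4).tolist()) for p in ap])
ax=pot+(peg-pot)*75/160; print("axis",ax,"dist",np.linalg.norm((pot-peg)[:2]))
im=cv2.resize(g["img"][90:260,110:310],None,fx=4,fy=3.5*4/3.5,interpolation=0)[:600];cv2.imwrite("pics/c2.png",im)
```

```text
pot ((327.8286437988281, 135.7978973388672), (18.15366554260254, 38.667694091796875), 87.74671173095703)
[ 0.6542698  -0.10808507  0.059     ]
jar [246.   55.8  52.7  57.6] [ 0.58110966 -0.20086162  0.096     ]
jar [408.8  49.4  45.9  61.2] [ 0.55796914 -0.03971416  0.096     ]
jar [130.7 220.2  37.1  45.3] [ 0.58153035 -0.200566    0.096     ]
jar [259.2 214.9  39.4  43.3] [ 0.55752464 -0.04238452  0.096     ]Traceback (most recent call last):
  File "<stdin>", line 14, in <module>
  File "<stdin>", line 9, in hull
ValueError: max() iterable argument is empty
```

Run:
```python
from h import *
import pickle
f=pickle.load(open("w3.pkl","rb"));g=pickle.load(open("w2.pkl","rb"))
b,gr,r=[f["img"][85:170,285:372,i].astype(int) for i in range(3)]
m=((r>gr*2.2)&(r>b*2)&(r>50)).astype(np.uint8)
c=max(cv2.findContours(m,0,2)[0],key=cv2.contourArea)+[285,85]
e=cv2.fitEllipse(cv2.convexHull(c));print("pot",e,onz(f,*e[0],.059))
peg=onz(g,177.5,152.5,.115);print("peg",peg)
im=g["img"].astype(int);w=im[95:150,245:300]
m=((w[...,2]>w[...,1]*1.6)&(w[...,1]>w[...,0]*1.8)).astype(np.uint8)
c=max(cv2.findContours(m,0,2)[0],key=cv2.contourArea)+[245,95];ap=cv2.approxPolyDP(c,2,True)[:,0]
print("ptr",[(p.tolist(),onz(g,*p.astype(float),.005)[:2].round(4).tolist()) for p in ap])
a=g["img"][90:200,150:300];cv2.imwrite("pics/c2.png",cv2.resize(a,None,fx=5,fy=5,interpolation=0))
```

```text
pot ((326.90594482421875, 126.19551086425781), (58.26272201538086, 60.54399108886719), 10.063053131103516) [ 0.64323479 -0.11050295  0.059     ]
peg [ 0.48674062 -0.1323556   0.115     ]
ptr [([284, 106], [0.4273, -0.0306]), ([269, 108], [0.4322, -0.0512]), ([253, 128], [0.462, -0.0722]), ([269, 143], [0.4807, -0.0482]), ([287, 121], [0.4471, -0.0248])]
```

View pics/c2.png

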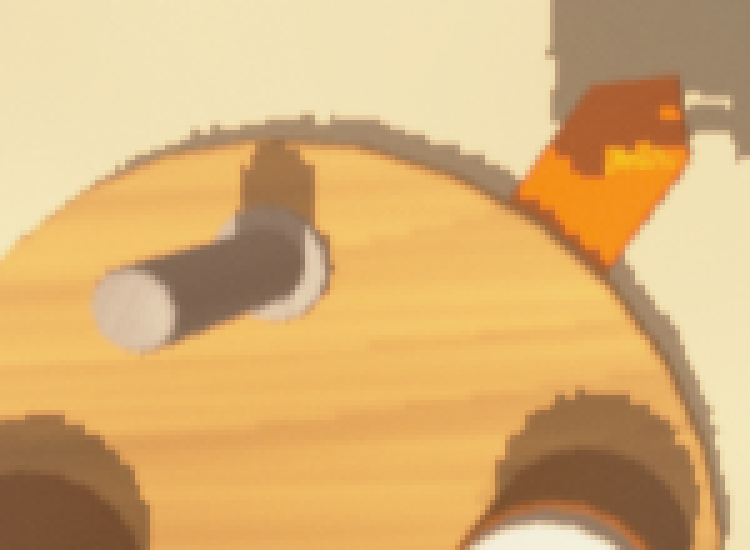

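Run:
```python
from h import *
import pickle
x,y=.6435,-.1104;q=down(np.radians(98))
env.move_linear([x,y,.20],q,rate=.12)
env.move_linear([x,y,.0715],rate=.08);env.wait(.3)
print(env.current_eef_pos(),env.current_force(),env.current_grip_width())
eoat.release();env.wait(.2)
env.move_linear([x,y,.20],rate=.12)
env.movep([.60,-.10,.27],q)
f=grab_frame("wrist"); cv2.imwrite("pics/w4.png",f["img"]);pickle.dump(f,open("w4.pkl","wb"))
print(env.current_clock(),env.current_joint_positions(),proj(f,[x,y,.028]),proj(f,[.43,-.03,.005]))
```

```text
[ 0.64355709 -0.11039578  0.07165537] [ 0.31914109 -0.29019207  0.31602325] 0.023606178140133306
14.4917 [-0.14564175  0.3859136   0.31715803  1.5851713  -0.12685873  1.19137028
  1.90750076] [303.3069093  198.32074957] [391.21087008  37.14050952]
```

View pics/w4.png

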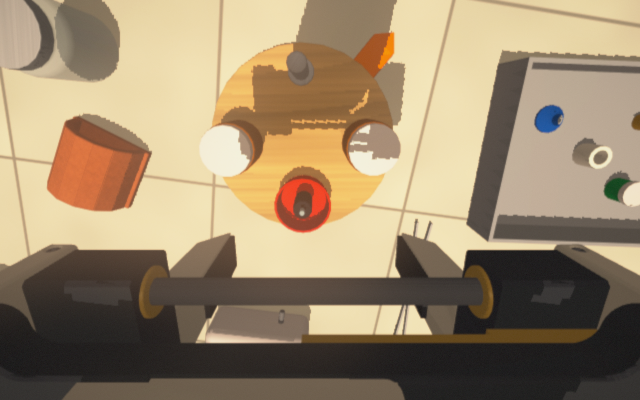

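The stone stands upright in the pot at (303,205). The pointer is fully visible at (378,55). I'll measure its direction across w1, w2 and w4.

Run:
```python
from h import *
import pickle
rays={}
ax=np.array([.5695,-.121])
for n,win in(("w1",(60,0,130,75)),("w2",(245,95,300,150)),("w4",(345,25,405,90))):
    g=pickle.load(open(n+".pkl","rb"));x0,y0,x1,y1=win
    w=g["img"].astype(int)[y0:y1,x0:x1]
    m=((w[...,2]>w[...,1]*1.6)&(w[...,1]>w[...,0]*1.8)).astype(np.uint8)
    c=max(cv2.findContours(m,0,2)[0],key=cv2.contourArea)+[x0,y0];ap=cv2.approxPolyDP(c,2,True)[:,0].astype(float)
    for z in(.006,.012):
        P=np.array([onz(g,*p,z)[:2] for p in ap]);d=P-ax
        print(n,z,[(p.tolist(),np.round(np.hypot(*e),4),round(float(np.degrees(np.arctan2(e[1],e[0]))),1)) for p,e in zip(ap,d)])
        cc=np.array([onz(g,*map(float,p),z)[:2] for p in c[:,0]]) 
    rays[n]=g
    # wood plate ellipse
    a=np.array([onz(g,*p,.024)[:2] for p in ap])
```

```text
w1 0.006 [([105.0, 7.0], np.float64(0.1694), 148.4), ([84.0, 11.0], np.float64(0.1539), 154.5), ([69.0, 44.0], np.float64(0.1152), 156.8), ([99.0, 66.0], np.float64(0.1139), 139.0), ([115.0, 35.0], np.float64(0.1524), 140.9), ([109.0, 10.0], np.float64(0.1693), 146.8)]
w1 0.012 [([105.0, 7.0], np.float64(0.1702), 147.0), ([84.0, 11.0], np.float64(0.1546), 152.9), ([69.0, 44.0], np.float64(0.1164), 154.6), ([99.0, 66.0], np.float64(0.1163), 137.4), ([115.0, 35.0], np.float64(0.154), 139.7), ([109.0, 10.0], np.float64(0.1703), 145.5)]
w2 0.006 [([284.0, 106.0], np.float64(0.1686), 147.5), ([269.0, 108.0], np.float64(0.1541), 153.0), ([253.0, 128.0], np.float64(0.1183), 155.5), ([269.0, 143.0], np.float64(0.115), 140.6), ([287.0, 121.0], np.float64(0.1558), 141.8)]
w2 0.012 [([284.0, 106.0], np.float64(0.169), 147.4), ([269.0, 108.0], np.float64(0.1546), 152.8), ([253.0, 128.0], np.float64(0.1193), 155.1), ([269.0, 143.0], np.float64(0.1162), 140.6), ([287.0, 121.0], np.float64(0.1564), 141.7)]
w4 0.006 [([393.0, 33.0], np.float64(0.1709), 147.4), ([374.0, 35.0], np.float64(0.1551), 153.4), ([355.0, 58.0], np.float64(0.1213), 155.1), ([372.0, 76.0], np.float64(0.1197), 140.5), ([393.0, 52.0], np.float64(0.1566), 142.0)]
w4 0.012 [([393.0, 33.0], np.float64(0.1691), 147.5), ([374.0, 35.0], np.float64(0.1535), 153.5), ([355.0, 58.0], np.float64(0.1202), 155.2), ([372.0, 76.0], np.float64(0.1187), 140.7), ([393.0, 52.0], np.float64(0.155), 142.1)]
```

Run:
```python
from h import *
ax=np.array([.5695,-.121])
for off in(90,-90):
  for t in np.linspace(188.3,327.6,5):
    a=np.radians(t);p=ax+.085*np.array([np.cos(a),np.sin(a)])
    q=env.ik([*p,.088],down(a+np.radians(off)));print(off,round(t),None if q is None else np.round(q,2))
```

```text
90 188 [-0.49  0.58  0.94  2.08 -0.66  0.81 -0.58]
90 223 [-0.32  0.58  0.81  1.99 -0.58  0.81  0.  ]
90 258 [-0.19  0.61  0.67  1.86 -0.5   0.84  0.52]
90 293 [-0.11  0.64  0.54  1.73 -0.41  0.88  1.  ]
90 328 [-0.09  0.66  0.41  1.65 -0.32  0.9   1.45]
-90 188 [-0.05  0.43  0.27  2.05 -0.18  0.69  2.06]
-90 223 [ 0.12  0.47  0.16  1.96 -0.11  0.72  2.67]
-90 258 [ 0.74  0.64 -0.71  1.78  0.52  0.91  2.74]
-90 293 [-0.42  0.89  1.14  1.76 -0.9   1.12 -1.71]
-90 328 [-0.45  0.92  1.14  1.68 -0.91  1.16 -1.19]
```

Run:
```python
from h import *
import pickle
ax=np.array([.5695,-.121]);r=.085
pose=lambda t,z:([*(ax+r*np.array([np.cos(np.radians(t)),np.sin(np.radians(t))])),z],down(np.radians(t+90)))
env.movep(*pose(188.3,.25)); print(env.current_joint_positions()[6])
env.move_linear(pose(188.3,.13)[0],rate=.15)
env.move_linear(pose(188.3,.088)[0],rate=.08)
eoat.grab(30);env.wait(.2);print(env.current_grip_width(),env.current_force(),env.current_clock())
for i,t in enumerate(np.linspace(188.3,327.6,15)[1:]):
    p,q=pose(t,.088);env.move_linear(p,q,rate=.05)
    F=env.current_force()
    if i%3==0: print(round(t),F.round(1),env.current_grip_width())
    if np.linalg.norm(F)>50: print("force",t,F);break
env.wait(.3);print(env.current_eef_pos(),env.current_force(),env.current_torque(),env.current_clock())
for n in("top","wrist","scene"):
    f=grab_frame(n);pickle.dump(f,open(n+"5.pkl","wb"));cv2.imwrite(f"pics/{n}5.png",f["img"])
f=pickle.load(open("top5.pkl","rb"));w=pickle.load(open("wrist5.pkl","rb"))
a=np.vstack([cv2.resize(f["img"][150:300,250:470],(528,360)),w["img"][::2,::2][:, :].repeat(1,0).copy() if 0 else cv2.resize(w["img"],(384,240)).copy() if 0 else cv2.copyMakeBorder(cv2.resize(w["img"],(384,240)),0,0,0,144,0)])
cv2.imwrite("pics/c5.png",a)
```

```text
-0.8859694044437847
0.0195290971928169 [ 0.22405241 -0.86746333  0.25329572] 19.8083
198 [-0.8 -0.5  1. ] 0.01946840065382634
228 [-2.3 -4.1  0.9] 0.019209926639207932
258 [-0.5 -7.3 -0.6] 0.01927849351570234
288 [ 2.8 -9.  -3.3] 0.019332672153632952
318 [ 6.2 -7.3 -4.5] 0.019496752253152786
[ 0.6433204  -0.16707051  0.08813655] [ 7.79068501 -5.71997565 -5.39258864] [-1.25653653 -1.44202746  0.15165556] 26.2917
```

View pics/c5.png

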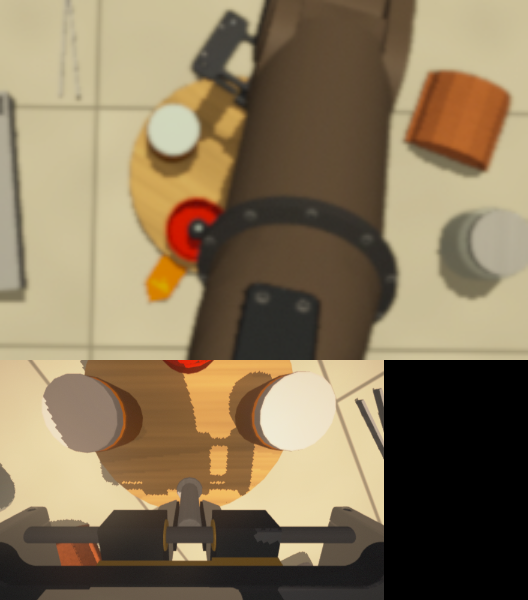

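The pot, with the stone standing in it, now points at the orange tab (top view), and the peg is held. I'll check the angle from the jar tops in the wrist view.

Run:
```python
from h import *
import pickle
w=pickle.load(open("wrist5.pkl","rb"))
for p in ([.5695,-.121]+.08*np.array([[np.cos(a),np.sin(a)] for a in np.radians([237.6,57.6])])): print(proj(w,[*p,.096]))
J=[]
h=cv2.cvtColor(w["img"],cv2.COLOR_BGR2HSV)
m=((h[...,1]<60)&(h[...,2]>90)).astype(np.uint8)
for x0,y0,x1,y1 in((60,15,215,165),(420,10,570,160)):
    c=max(cv2.findContours(m[y0:y1,x0:x1].copy(),0,2)[0],key=cv2.contourArea)+[x0,y0]
    e=cv2.fitEllipse(cv2.convexHull(c));P=onz(w,*e[0],.096);J.append(P);print(e,P)
d=J[0]-J[1];print("sep",np.hypot(*d[:2]),"mid",(J[0]+J[1])/2,"pot ang",np.degrees(np.arctan2(d[1],d[0]))%180+90)
f=pickle.load(open("top5.pkl","rb"));print("top proj pot rim",proj(f,[.5695+.075*np.cos(np.radians(147.6)),-.121+.075*np.sin(np.radians(147.6)),.059]))
cv2.imwrite("pics/s5.png",cv2.resize(pickle.load(open("scene5.pkl","rb"))["img"][120:280,200:400],None,fx=3,fy=3))
```

```text
[132.33635417  88.62520772]
[496.57344041  88.11492244]
((92.2266845703125, 103.9894790649414), (30.85297966003418, 88.60547637939453), 151.63510131835938) [ 0.52186224 -0.20804697  0.096     ]
((496.45587158203125, 85.10310363769531), (116.79003143310547, 139.62081909179688), 37.512123107910156) [ 0.6111716 -0.0530165  0.096    ]
sep 0.17891508509370266 mid [ 0.56651692 -0.13053173  0.096     ] pot ang 150.05478166829107
top proj pot rim [331.3353541  245.53897328]
```

View pics/s5.png

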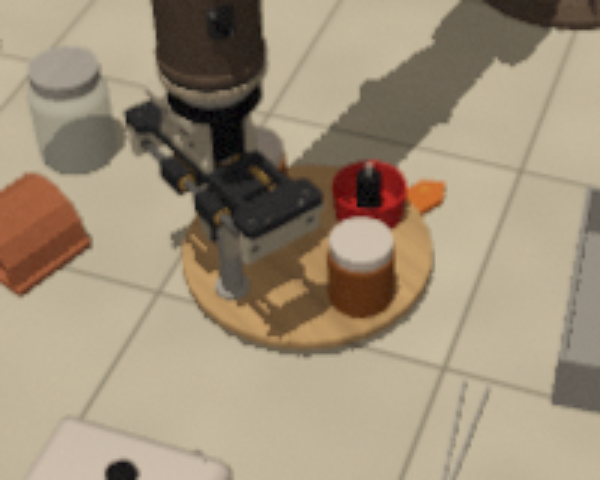

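The pot rim in the top view is at about (331,246) against a predicted (331.3,245.5), and the right jar also matches. The stone is upright in the pot. I'll firm up the grip and hand in.

Run:
```python
from h import *
eoat.grab(45);env.wait(.5);print(env.current_grip_width(),env.current_grip_force(),env.current_force(),env.current_eef_pos(),abs(env.current_dq()).max(),env.current_clock())
print(env.close_job())
```

```text
0.01923284861532515 44.99877870082855 [ 7.69318132 -6.13364355 -6.01768288] [ 0.64330029 -0.16708429  0.08811858] 0.0016850842123051738 27.1583
the job is handed in; nothing more can be done
None
```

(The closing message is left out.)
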